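Hold the badge dispenser's pusher back with an S-hook for refilling

TASK

The badge dispenser has to be held open for refilling. Pick up the S-hook, put its tag end through the small hole in the dispenser's upright pull tab, and with the hook draw the tab all the way out, firmly against its end stop (a pull of about 15 N, never more than 20 N); then swing the hook's other end round the keeper pin and ease it back, so that the hook alone holds the sprung tab out, and let go. Move the tab only with the hook, not with the fingers, and leave the other things on the desk where they are.

Things in the scene. Friction and masses are not known exactly. Their poses are not given: they have to be found in the camera images.
- dispenser: Grey steel badge dispenser fixed to the desk. Origin: underside, on its centre line, below the back face of the tab when in. +x is the way the tab is pulled out, z up. Base plate 350 x 110 x 8 mm, x = -210 to +140 mm. Card magazine (83 mm high, 89 wide) at x = -210 to -60 mm; between it and the tab only a low bar: free above 28 mm.
- tab (a joint): Travel of the pull tab along the dispenser's +x, m: 0 = in (where it starts), 0.046 = hard end stop. A spring pulls it in: 3 N at 0, rising evenly to about 7 N at 0.046, plus some friction; beyond 0.046 the stop is rigid.
- tab_hole (a point): Centre of the hole in the pull tab, mid thickness; moves with the tab; axes as the dispenser's. Tab: upright flat aluminium plate across the pull, 3 mm thick (x), 24 mm wide (y), top edge 17 mm above the hole. Hole: round, 10 mm, along x, 45 mm above the desk, central in y. The tab stands on a slide 24 mm wide, up to 28 mm high, from 8 mm behind to 12 mm ahead of this point.
- pin (a point): Keeper pin: a vertical steel pin 8 mm in diameter, on the dispenser 111 mm ahead of the origin in x and 44 mm to the -y side. The point is on its axis 45 mm above the desk, the height of the hole; the pin rises to 63 mm and below 33 mm widens to a foot of 18 mm diameter.
- hook: Steel S-hook, 5 mm wire, 105 x 53 mm, 60 g, black 10 mm sleeve round the shank (x = +-25 mm), lying flat (z up) across the two ribs of a wooden rest. Origin: middle of the shank, on the wire's axis, first 20.5 mm above the desk. Shank along x, +-38 mm. At each end a half-circle bend (wire axis radius 12 mm): the tag end, at -x, bends to +y; the other, at +x, to -y, ending at y = -24, x = 35.5 mm.
- rest: Dark wooden rest fixed to the desk, origin under its centre: base 100 x 80 x 4 mm with two ribs across it, 10 mm thick and 18 mm high over the desk, at x = +-40 mm, 80 mm long in y. The hook's shank bridges the free gap of 70 mm between the ribs, roughly along the rest's x.
- hook_tip (a point): Square-cut end of the hook's tag end, hook frame (-28, +24, 0) mm: after the bend the wire runs 10 mm straight along +x to it. To hook in, hold the hook level, shank beside the tab on the tab's -y side, bend behind the tab, and move along the dispenser's +x: the tip enters the hole from behind.
- hook_bend (a point): Outermost point of the tag end's bend, on the wire's axis: hook frame (-50, +12, 0) mm.
- hook_cup (a point): Centre of the bend at the hook's other end: hook frame (+38, -12, 0) mm. Under tension the pin bears on the inside of this bend, its axis about 5 mm from this point, tab about 0.024 out. To get the pin into the bend the hook must first be drawn about 15 mm farther, turned so that this end passes on the +y side of the pin.
- tape_roll: Bystander: clear roll of tape, 72 mm across, 19 mm high, origin under its centre.
- mug: Bystander: white mug, 80 mm across, 95 mm high, origin under its centre.
- stapler: Bystander: black stapler, 130 x 36 x 55 mm, origin under its centre.
- note_block: Bystander: paper note block, 76 x 76 x 30 mm, origin under its centre.
- mouse: Bystander: black computer mouse, about 85 x 66 x 34 mm, origin under its front part.
- eraser: Bystander: dark eraser, 50 x 22 x 14 mm, origin under its centre.

How it is judged:
By the outcome, as a careful person would: the job done as asked, in the order asked, and still so for the second after the job is handed in, with the robot touching nothing.
It also fails if it takes over 72 s, if anything falls off the work surface, if the arm or the gripper's body presses on something with over 40 N, if the wrist force passes 120 N, or if a joint passes its speed limit or range.

ROBOT

A 7-joint arm with a two-finger parallel gripper is mounted at the origin on the work surface. World frame = base frame: x ahead of the robot, y to its left, z up, the work surface at z = 0. Lengths are in m, angles in rad, forces in N, time in s.
With the tool pointing down it reaches from about 0.35 to 0.9 m from the base axis. Payload 8.1 kg.
Tool frame: the origin (TCP) lies midway between the tips of the shut fingers; the grasp point (between the pads) lies arm.grip_point_offset behind it (arm.grip_point_offset is the distance from the TCP to the grasp point, in m); y points along the fingers, z is the direction in which the jaws open and shut, and the axes are right-handed (so a half turn about y gives the same grasp; the last joint's range is limited). The gripper opens to 92 mm and grips with 3 to 60 N. Pads are 19 mm wide; open, the fingers measure 130 mm over their backs; the gripper's body (75 mm by 190 mm) begins 47 mm behind the grasp point.
Start: joints at [1.168, 0.434, 0.025, 1.573, -0.012, 1.134, -0.075], TCP at [0.185, -0.597, 0.227] pointing down, gripper open.
Joint ranges: [-2.62, 2.62], [-0.44, 2.09], [-1.27, 1.32], [0.08, 2.57], [-1.32, 4.46], [0.12, 2], [-2.74, 2.74]. Speed limits (rad/s): [2.22, 2.22, 3.01, 3.01, 3.14, 3.14, 3.14].

INTERFACE

Orientations are given as a rotation vector (axis times angle).
In Python, from cell import arm, get_image, camera_info gives the robot as it stands.
- The arm moves only by the tool carry_out, never from a script. Its argument "steps" is one flat list of numbers, 5 for each row, row after row: the opening, from 0 (shut) to 1 (fully open), then the shift along the world's x, y, z in units of 0.1 m (1.0 is 0.1 m), then the turn about the world's z in units of 45 degrees (1.0 is 45 degrees). In form: [hand, dx, dy, dz, spin, hand, dx, dy, dz, spin, ...]. A call has 1 to 12 rows; each row is the pose to reach, as a shift and turn from the pose commanded when the call began; what a row does not reach only later rows make up. A row lasts 1/10 s, in which the tool goes at most 50 mm and 8.59 degrees, less where a joint would pass 70% of its speed; a pose out of reach is approached as far as the arm can. A call with a number of a shift or a turn outside -1 to 1 is refused whole. A call with a gripper value outside its range is refused whole. The fingers move at their own pace and stop on an object; "grip_force" is the grip in N (left out, the last holds). Time passes only in rows, so rows that repeat a pose let the fingers close. It gives the time, the measured TCP pose, the force and the opening at its end, in the units of the state.
- arm.observe(): the state, without advancing time (a new reading comes with each control period).
- get_image(name): name is "scene" or "top" or "wrist"; returns (picture, depth): 384x512x3 uint8, red, green, blue; 384x512 float32, m along the optical axis (not along the pixel's ray), 0 where there is no reading.
- camera_info(name): a dict with "fovy" (degrees; the focal length in pixels is half the picture's height over the tangent of half this angle, whatever the lens; pixels are square), "cx", "cy" (the principal point, pixels), "R" (3x3) and "t" (3): a world point X has camera coordinates R X + t; the wrist camera has in their place "tool_from_camera" (4x4, takes a point from camera to tool coordinates, whose origin is the TCP and whose axes are the tool frame's). Camera axes: x right, y down, z forward; pixel columns grow to the right and rows downward; lengths in m; the calibration is good to about 2 mm. The wrist camera is an equidistant fisheye: a pixel r from the principal point sees the ray r / f radians off the axis. A picture is of the moment at which its call begins: read the wrist's pose just before it. camera_info takes no time and is no camera call.
- arm.sign_off(): hands the job in, once; it reports no verdict.
The state is a dict: "clock": time; "joints": joint angles; "dq": joint speeds; "joint_efforts": joint torques, N m; "position": TCP position; "ee_rot": TCP orientation; "force": force on the tool from outside, world axes, zero at the start; "ft_torque": the same for the moment, N m; "width": opening from 0.0 (shut) to 1.0 (fully open).
Only numpy, scipy, OpenCV 4.12 (cv2) and the standard library are available. Lean on these libraries where they do the work, as an engineer would, in place of code of your own. Each camera call takes 0.05 s, during which the arm holds its last target. There are 200 camera calls.

## Working session

There is one attempt and no reset: what is moved stays moved. The work goes in short steps, Python scripts to look and compute and a tool call to move; the robot and the scene stay as the last step left them, time stands still between calls to the robot, and variables do not carry over. Pictures are saved under pics/ and viewed, about 8 in all and at most 12, crops included, and the job is handed in when it is done.

Besides the shell and the picture viewer there is one more tool, called after "Emit:" as a command line: name --argument value ..., lists and objects as JSON in quotes. carry_out: Moves the arm, as the interface text tells. Shifts and turns lie within -1 to 1; 1 stands for 0.1 m of shift or 45 degrees of turn. Its arguments: {"type":"object","properties":{"steps":{"type":"array","items":{"type":"number"}},"grip_force":{"type":"number"}},"required":["steps"]}

```bash
mkdir -p pics; cat > h.py <<'E'
import numpy as np,cv2
from cell import arm,get_image,camera_info
def save(n,f,crop=None,s=1):
    p,d=get_image(n); np.savez(f'pics/{f}.npz',p=p,d=d)
    q=p if crop is None else p[crop[1]:crop[3],crop[0]:crop[2]]
    q=cv2.resize(q,None,fx=s,fy=s,interpolation=cv2.INTER_CUBIC); cv2.imwrite(f'pics/{f}.png',q[:,:,::-1]); return p,d
def onplane(n,uv,z):
    c=camera_info(n);f=192/np.tan(np.radians(c['fovy'])/2);R=np.array(c['R']);t=np.array(c['t'])
    uv=np.atleast_2d(uv).astype(float);r=np.c_[(uv[:,0]-c['cx'])/f,(uv[:,1]-c['cy'])/f,np.ones(len(uv))]@R
    o=-R.T@t;return o+r*((z-o[2])/r[:,2])[:,None]
def proj(n,X):
    c=camera_info(n);f=192/np.tan(np.radians(c['fovy'])/2);q=np.atleast_2d(X)@np.array(c['R']).T+np.array(c['t'])
    return np.c_[q[:,0]/q[:,2]*f+c['cx'],q[:,1]/q[:,2]*f+c['cy']]
E
python3 - <<'E'
from h import *
s=arm.observe();print(s,arm.grip_point_offset)
for n in('top','scene','wrist'):print(n,camera_info(n))
a,_=save('top','top0');b,_=save('scene','scene0')
cv2.imwrite('pics/both0.png',cv2.resize(a,None,fx=1.56,fy=1.56,interpolation=cv2.INTER_CUBIC)[:,:,::-1])
E
```

```text
{'clock': 0.0, 'joints': array([ 1.16848042,  0.43522262,  0.02495901,  1.57413432, -0.01156933,
        1.1340395 , -0.07513076]), 'dq': array([-2.92043394e-05, -1.84877697e-03,  2.09293577e-03, -1.18901164e-03,
       -7.31139106e-04,  4.97179786e-04, -3.38107866e-04]), 'joint_efforts': array([-4.66689471e-04, -6.67850733e+01,  9.84493196e-01, -3.14465082e+01,
       -6.07042154e-02,  4.26853937e-02,  8.03416060e-05]), 'position': array([ 0.1843088 , -0.59663234,  0.22593068]), 'ee_rot': array([-0.3114497 ,  2.06204828, -2.05870085]), 'force': array([-0.17874874, -0.15655446,  0.4168486 ]), 'ft_torque': array([-0.01444207,  0.0449506 , -0.06128211]), 'width': 0.9996518861170548} 0.0188
top {'fovy': 42.318183537275914, 'cx': 253.71587772073286, 'cy': 201.10763040348365, 'R': array([[ 6.38466028e-03, -9.99979617e-01, -4.91889469e-05],
       [-9.82635529e-01, -6.26480011e-03, -1.85440473e-01],
       [ 1.85436385e-01,  1.23230923e-03, -9.82655498e-01]]), 't': array([0.01087518, 0.53746627, 1.32097255])}
scene {'fovy': 45.15704303080336, 'cx': 252.9569950435428, 'cy': 187.9802780000603, 'R': array([[-3.97206263e-01,  9.17729347e-01,  1.71449739e-04],
       [ 6.64553467e-01,  2.87756989e-01, -6.89611923e-01],
       [-6.32926436e-01, -2.73804238e-01, -7.24179098e-01]]), 't': array([ 0.2055822 , -0.340017  ,  1.66930699])}
wrist {'fovy': 65.70646984690485, 'cx': 254.80292723226415, 'cy': 188.37326980956786, 'tool_from_camera': array([[-7.82620377e-05,  9.50591627e-01,  3.10444122e-01,
        -8.49859745e-02],
       [-9.67686416e-04, -3.10444050e-01,  9.50591161e-01,
        -1.58303620e-01],
       [ 9.99999529e-01, -2.26017359e-04,  9.44170588e-04,
        -8.08360305e-05],
       [ 0.00000000e+00,  0.00000000e+00,  0.00000000e+00,
         1.00000000e+00]])}
```

View pics/both0.png

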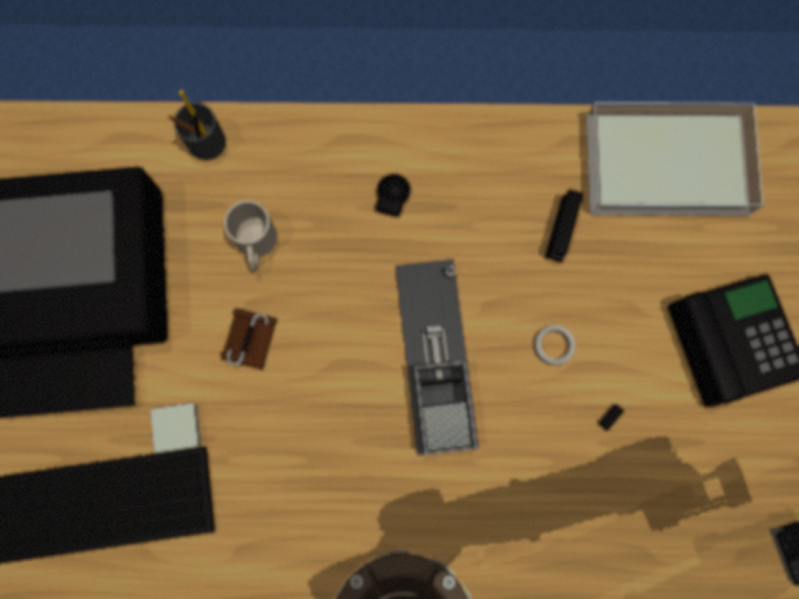

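View pics/scene0.png

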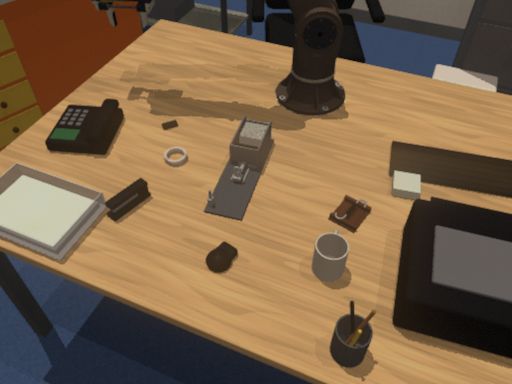

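The top view shows the dispenser near column 437 (enlarged), its pin at (449,270). The rest with the hook is at (248,339), and the route between them is clear. The scene view agrees, so I'll compute rough poses next.

```bash
python3 - <<'E'
from h import *
from scipy.spatial.transform import Rotation as Ro
k=1.5625
print(onplane('top',np.array([[397,266],[455,261],[477,449],[418,453]])/k,0.008).round(3),'plate corners')
print('pin',onplane('top',np.array([[449,267]])/k,0.06).round(3))
print('tab',onplane('top',np.array([[438,374]])/k,0.05).round(3))
print('rest',onplane('top',np.array([[237,309],[277,317],[263,368],[222,360]])/k,0.012).round(3))
print('shank ends',onplane('top',np.array([[235,358],[262,320]])/k,0.02).round(3))
print('scene pin',onplane('scene',[[212,196]],0.05).round(3),'rest',onplane('scene',[[351,213]],0.018).round(3))
s=arm.observe();R=Ro.from_rotvec(s['ee_rot']).as_matrix();print(R.round(3))
T=np.array(camera_info('wrist')['tool_from_camera']);print('cam pos off',R@T[:3,3],'axis',R@T[:3,2])
E
```

```text
[[ 0.636  0.014  0.008]
 [ 0.646 -0.093  0.008]
 [ 0.304 -0.13   0.008]
 [ 0.296 -0.025  0.008]] plate corners
pin [[ 0.622 -0.079  0.06 ]]
tab [[ 0.432 -0.059  0.05 ]]
rest [[0.552 0.305 0.012]
 [0.538 0.231 0.012]
 [0.445 0.253 0.012]
 [0.459 0.328 0.012]]
shank ends [[0.462 0.303 0.02 ]
 [0.531 0.257 0.02 ]]
scene pin [[ 0.628 -0.073  0.05 ]] rest [[0.509 0.287 0.018]]
[[-0.955 -0.001  0.295]
 [-0.295  0.001 -0.955]
 [ 0.    -1.    -0.001]]
cam pos off [0.08125875 0.02496499 0.15829222] axis [-0.29683867 -0.09133158 -0.95055002]
```

Emit:
carry_out --steps '[1,0.5,0.9,0,0,1,0.5,0.9,0,0,1,0.5,0.9,0,0]'

```text
clock: 0.4
position: [0.2388, -0.5013, 0.2264]
ee_rot: [-0.316, 2.059, -2.051]
force: [0.3, -0.2, -0.1]
width: 1.0
```

Emit:
carry_out --steps '[1,0.6,0.9,0,0,1,0.6,0.9,0,0,1,0.6,0.9,0,0]'

```text
clock: 0.7
position: [0.2982, -0.4121, 0.2266]
ee_rot: [-0.316, 2.058, -2.053]
force: [-0.1, -0.5, -0.1]
width: 1.005
```

Emit:
carry_out --steps '[1,0.6,0.9,0,0,1,0.6,0.9,0,0,1,0.6,0.9,0,0]'

```text
clock: 1.0
position: [0.3578, -0.3223, 0.2268]
ee_rot: [-0.317, 2.057, -2.053]
force: [-0.1, 0.3, 0.5]
width: 1.001
```

Emit:
carry_out --steps '[1,0.6,0.9,0,0,1,0.6,0.9,0,0,1,0.6,0.9,0,0]'

```text
clock: 1.3
position: [0.4176, -0.2324, 0.2269]
ee_rot: [-0.316, 2.057, -2.053]
force: [-1.0, 0.4, 0.4]
width: 1.0
```

Emit:
carry_out --steps '[1,0.6,0.9,0,0,1,0.6,0.9,0,0,1,0.6,0.9,0,0]'

```text
clock: 1.6
position: [0.4774, -0.1422, 0.2269]
ee_rot: [-0.316, 2.057, -2.053]
force: [-1.0, -0.1, 0.4]
width: 1.0
```

Emit:
carry_out --steps '[1,0.3,0.9,0,0,1,0.3,0.9,0,0,1,0.3,0.9,0,0,1,0.3,0.9,0,0,1,0.3,0.9,0,0]'

```text
clock: 2.1
position: [0.5041, -0.0591, 0.2265]
ee_rot: [-0.31, 2.061, -2.062]
force: [0.1, -0.3, -0.3]
width: 0.997
```

```bash
cat >> h.py <<'E'
from scipy.spatial.transform import Rotation as Ro
def wpose():
    s=arm.observe();T=np.array(camera_info('wrist')['tool_from_camera']);R=Ro.from_rotvec(s['ee_rot']).as_matrix()
    M=np.eye(4);M[:3,:3]=R;M[:3,3]=s['position'];return M@T
def wray(uv,M):
    c=camera_info('wrist');f=192/np.tan(np.radians(c['fovy'])/2)
    d=np.atleast_2d(uv).astype(float)-[c['cx'],c['cy']];r=np.hypot(*d.T);th=r/f;r=np.maximum(r,1e-9)
    v=np.c_[d[:,0]/r*np.sin(th),d[:,1]/r*np.sin(th),np.cos(th)];return v@M[:3,:3].T
def wplane(uv,z,M):
    v=wray(uv,M);o=M[:3,3];return o+v*((z-o[2])/v[:,2])[:,None]
def wproj(X,M):
    c=camera_info('wrist');f=192/np.tan(np.radians(c['fovy'])/2)
    q=(np.atleast_2d(X)-M[:3,3])@M[:3,:3];h=np.hypot(q[:,0],q[:,1]);th=np.arctan2(h,q[:,2])
    return np.c_[c['cx']+f*th*q[:,0]/h,c['cy']+f*th*q[:,1]/h]
E
python3 - <<'E'
from h import *
M=wpose();save('wrist','w1',s=1.5);np.save('pics/M1.npy',M)
s=arm.observe();print(s['position'],s['clock'],s['force'],s['joints'].round(2))
E
```

```text
[ 0.50412646 -0.05924709  0.22652001] 2.15 [-0.08287277  0.65992449 -0.6059918 ] [ 0.26  0.27 -0.3   1.83  0.09  1.05 -1.36]
```

View pics/w1.png

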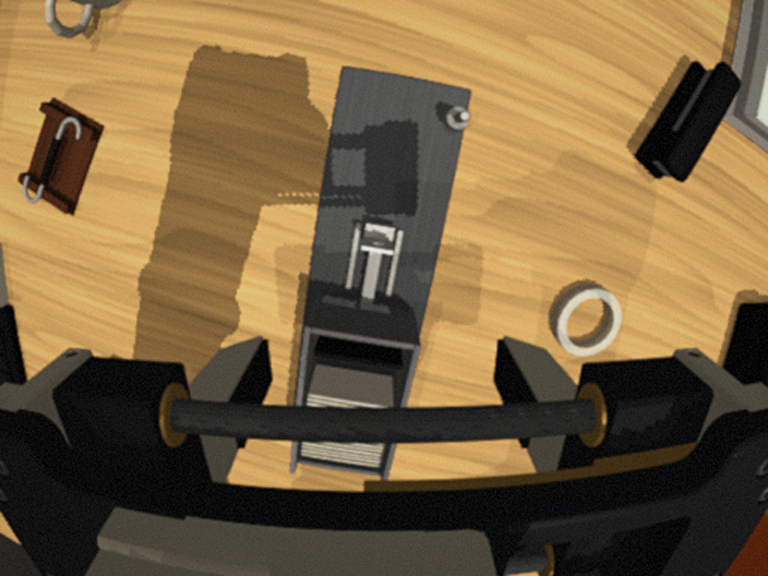

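```bash
python3 - <<'E'
from h import *
M=np.load('pics/M1.npy')
P=lambda uv,z:wplane(np.array(uv)/1.5,z,M).round(4)
print('plate',P([[343,67],[470,90]],0.008));print('edges',P([[311,290],[428,313]],0.008))
print('pin',P([[460,112]],0.063),'pin base',P([[454,124]],0.033))
print('tab top edge',P([[361,249],[394,253]],0.062))
print('mag top',P([[304,328],[419,345],[388,477],[293,472]],0.083))
print('hook',P([[50,172],[63,127]],.0205))
p=np.load('pics/w1.npz')['p'];q=cv2.resize(p[55:150,10:80],None,fx=8,fy=8,interpolation=cv2.INTER_CUBIC)
r=cv2.resize(p[60:210,190:330],None,fx=4.0,fy=4.0,interpolation=cv2.INTER_CUBIC)
E
```

```text
plate [[ 0.6371  0.0152  0.008 ]
 [ 0.6508 -0.0911  0.008 ]]
edges [[ 0.4421 -0.0115  0.008 ]
 [ 0.4519 -0.1194  0.008 ]]
pin [[ 0.6233 -0.0808  0.063 ]] pin base [[ 0.6161 -0.0836  0.033 ]]
tab top edge [[ 0.5051 -0.0426  0.062 ]
 [ 0.5093 -0.0671  0.062 ]]
mag top [[ 0.4398 -0.0181  0.083 ]
 [ 0.4519 -0.1044  0.083 ]
 [ 0.317  -0.1223  0.083 ]
 [ 0.295  -0.0392  0.083 ]]
hook [[0.4853 0.2787 0.0205]
 [0.532  0.2698 0.0205]]
```

Emit:
carry_out --steps '[1,0,0.8,0,-0.19,1,0,0.9,0,-0.38,1,0,0.9,0,-0.38]'

```text
clock: 2.45
position: [0.5043, 0.0371, 0.2271]
ee_rot: [-0.001, -2.224, 2.219]
force: [0.4, -0.1, -0.2]
width: 1.002
```

Emit:
carry_out --steps '[1,0,0.8,0,-0.19,1,0,0.9,0,-0.38,1,0,0.9,0,-0.38]'

```text
clock: 2.75
position: [0.5041, 0.1276, 0.227]
ee_rot: [-0.31, -2.064, 2.058]
force: [-0.5, 0.6, 1.2]
width: 1.004
```

Emit:
carry_out --steps '[1,0,0.8,0,-0.19,1,0,0.9,0,-0.38,1,0,0.9,0,-0.38]'

```text
clock: 3.05
position: [0.5038, 0.2183, 0.2268]
ee_rot: [-0.565, -1.893, 1.887]
force: [0.1, 0.3, 0.8]
width: 1.002
```

Emit:
carry_out --steps '[1,0,0.3,-0.4,0,1,0,0.6,-0.9,0,1,0,0.6,-0.9,0,1,0,0.6,-0.9,0]'

```text
clock: 3.45
position: [0.5033, 0.2725, 0.1348]
ee_rot: [-0.574, -1.878, 1.886]
force: [-0.4, -0.1, -0.3]
width: 0.998
```

```bash
python3 - <<'E'
from h import *
M=wpose();save('wrist','w2',s=1.5);np.save('pics/M2.npy',M)
s=arm.observe();print(s['position'],s['clock'],s['force'],s['joints'].round(2))
E
```

```text
[0.50465888 0.27169947 0.13656048] 3.5 [ 0.02262341 -0.27416938  0.81732798] [-0.63  0.44  0.05  1.81 -0.03  0.89 -2.73]
```

View pics/w2.png

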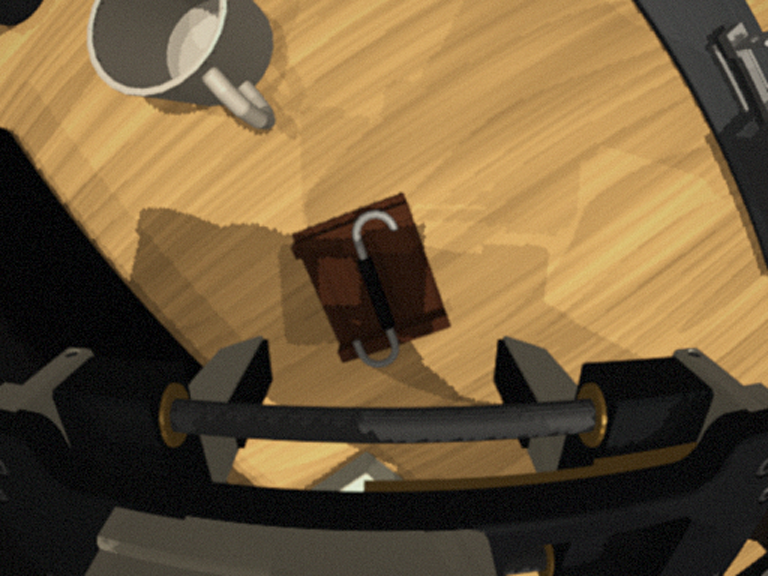

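```bash
cat > hook.py <<'E'
from h import *
import sys
def rect(M,p,c,w,z,res=0.00025):
    n=int(2*w/res);g=(np.arange(n)-n/2)*res
    # rows: +x up, cols: -y right
    X,Y=np.meshgrid(c[0]-g,c[1]-g,indexing='ij')
    uv=wproj(np.c_[X.ravel(),Y.ravel(),np.full(X.size,z)],M).reshape(n,n,2).astype(np.float32)
    return cv2.remap(p,uv[...,0],uv[...,1],cv2.INTER_CUBIC)
E
python3 - <<'E'
from hook import *
M=np.load('pics/M2.npy');p=np.load('pics/w2.npz')['p'];s=arm.observe();print(Ro.from_rotvec(s['ee_rot']).as_matrix().round(3))
print('sleeve ends',wplane(np.array([[363,260],[391,329]])/1.5,.0205,M).round(4))
I=rect(M,p,(.50,.28),.075,.0205);cv2.imwrite('pics/r2.png',I[:,:,::-1]); 
hsv=cv2.cvtColor(p,cv2.COLOR_RGB2HSV);print(p[int(213/1.5),int(375/1.5)],p[int(365/1.5),int(378/1.5)],p[int(300/1.5),int(380/1.5)],p[200,280])
E
```

```text
[[-0.828 -0.001 -0.561]
 [ 0.561 -0.002 -0.828]
 [-0.    -1.     0.002]]
sleeve ends [[0.519  0.2762 0.0205]
 [0.4693 0.2879 0.0205]]
[174 172 157] [81 82 77] [3 0 3] [37 20 11]
```

View pics/r2.png

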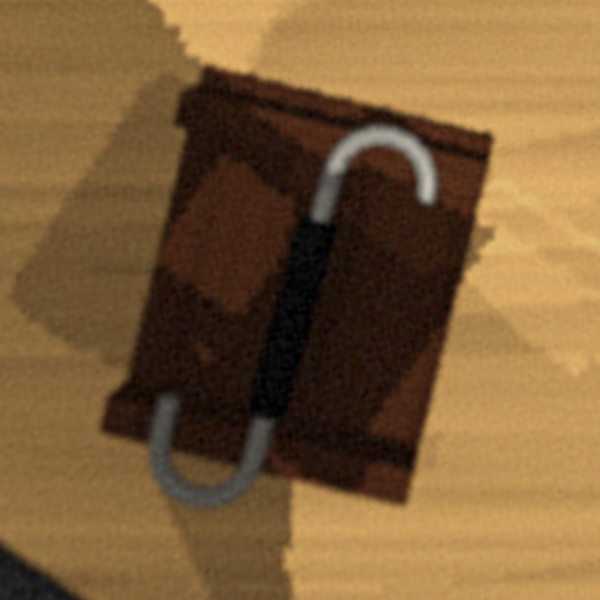

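The rectified view shows the lower end, with apex (210,500) and tip (168,397), has the longer straight. That makes it the tag end, and hook +x points away from the robot at a yaw of about -13.7°, centred near (0.4955, 0.2815). Now I'll align and go down.

Emit:
carry_out --steps '[1,-0.07,0.095,0,0.18,1,-0.07,0.095,0,0.36,1,-0.07,0.095,0,0.455,1,-0.07,0.095,-0.3,0.455,1,-0.07,0.095,-0.6,0.455,1,-0.07,0.095,-0.6,0.455]'

```text
clock: 4.1
position: [0.4974, 0.2791, 0.0756]
ee_rot: [-0.252, -2.089, 2.095]
force: [-0.0, 0.5, 0.1]
width: 1.0
```

```bash
python3 - <<'E'
from hook import *
M=wpose();p,d=get_image('wrist')
s=arm.observe();R=Ro.from_rotvec(s['ee_rot']).as_matrix();print(s['position'],s['clock'],s['joints'].round(2),np.degrees(np.arctan2(-R[1,0],-R[0,0])))
I=rect(M,p,(.4955,.2815),.075,.0205)
for a in (20,):pass
c,sn=np.cos(np.radians(-13.7)),np.sin(np.radians(-13.7))
w=lambda x,y:(int(300-4000*(sn*-0+ (c*x-sn*y))),int(300-4000*(sn*x+c*y)))
for q in [(-.028,.024),(-.05,.012),(.05,-.012),(.0355,-.024),(.025,0),(-.025,0)]:
    u=w(*q);cv2.circle(I,(u[1],u[0]),5,(0,255,0),1)
t=s['position'];u=(int(300-4000*(t[0]-.4955)),int(300-4000*(t[1]-.2815)));cv2.circle(I,(u[1],u[0]),4,(255,0,0),-1)
cv2.imwrite('pics/r3.png',I[:,:,::-1])
E
```

```text
[0.4982768  0.28003153 0.07735277] 4.15 [-0.58  0.52 -0.04  1.86  0.03  0.76 -2.44] -13.825700525905164
```

View pics/r3.png

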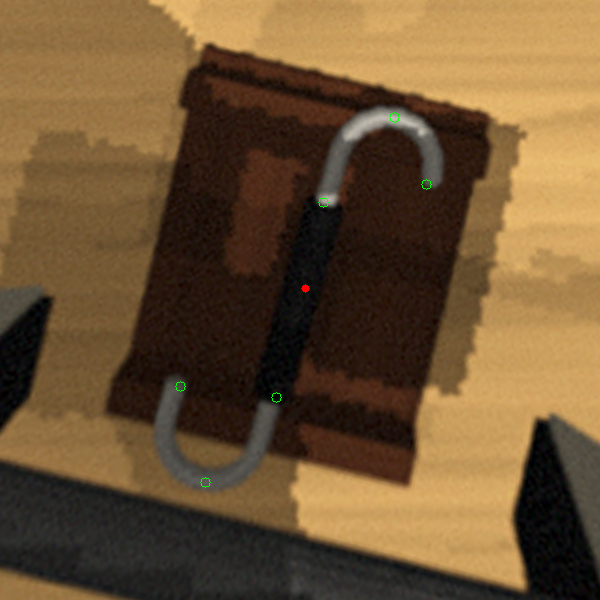

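The overlay fits within about 2 mm, and the TCP (red, at (305,288)) is on the sleeve. I'll lower and grip.

Emit:
carry_out --steps '[1,0,0,-0.4,0,1,0,0,-0.66,0,1,0,0,-0.66,0,0,0,0,-0.66,0,0,0,0,-0.66,0,0,0,0,-0.66,0,0,0,0,-0.66,0,0,0,0,-0.66,0,0,0,0,-0.66,0,0,0,0,-0.66,0,0,0,0,-0.66,0,0,0,0,-0.66,0]' --grip_force 60

```text
clock: 5.35
position: [0.4975, 0.2824, 0.0107]
ee_rot: [-0.251, -2.095, 2.095]
force: [-0.2, -1.0, -0.1]
width: 0.266
```

```bash
python3 -c "
from h import *
s=arm.observe();print(s['position'],s['force'],s['width'],s['width']*92)"
```

```text
[0.49751642 0.28238319 0.01068537] [-0.2124667  -0.96924715 -0.14306184] 0.26633085946691765 24.502439070956424
```

Emit:
carry_out --steps '[0,0,0,0,0,0,0,0,0,0,0,0,0,0,0,0,0,0,0,0,0,0,0,0,0,0,0,0,0,0]'

```text
clock: 5.95
position: [0.4975, 0.2823, 0.0107]
ee_rot: [-0.251, -2.095, 2.095]
force: [-0.1, 0.3, -0.4]
width: 0.092
```

Emit:
carry_out --steps '[0,0,0,0.2,0,0,0,0,0.5,0,0,0,0,0.9,0,0,0,0,0.9,0,0,0,0,0.9,0]'

```text
clock: 6.45
position: [0.4981, 0.2827, 0.1016]
ee_rot: [-0.253, -2.097, 2.094]
force: [0.3, 0.1, -0.4]
width: 0.093
```

```bash
python3 - <<'E'
from hook import *
M=wpose();p,d=save('wrist','w4');np.save('pics/M4.npy',M)
s=arm.observe();t=s['position'];R=Ro.from_rotvec(s['ee_rot']).as_matrix();yaw=np.degrees(np.arctan2(-R[1,0],-R[0,0]));print(t,s['force'],s['width']*92,s['clock'],yaw)
I=rect(M,p,t,.06,t[2]+.010,.0002);cv2.circle(I,(300,300),3,(255,0,0),-1)
J=p[120:330,120:390];J=cv2.resize(J,None,fx=600/210*.75,fy=600/210*.75,interpolation=cv2.INTER_CUBIC)
cv2.imwrite('pics/r4.png',I[:,:,::-1])
E
```

```text
[0.49730835 0.2821748  0.10049271] [ 0.21796645  0.4788735  -1.24186796] 8.103890202402606 6.5 -13.653987220945782
```

View pics/r4.png

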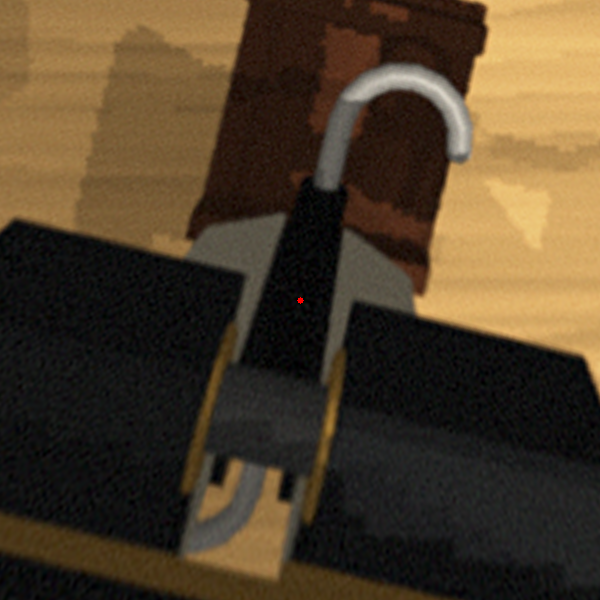

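Grip is good: 8 mm opening, with the shank between the pads and the cup tip at (460,157). The grip point is at about hook x = +1.5 mm. Next I'll carry it to the dispenser, turn to its yaw and look closely at the tab.

Emit:
carry_out --steps '[0,-0.1,-0.4,0.2,0.15,0,-0.1,-0.9,0.2,0.3,0,-0.1,-0.9,0.2,0.476,0,-0.1,-0.9,0.2,0.476]'

```text
clock: 6.9
position: [0.487, 0.1905, 0.1197]
ee_rot: [-0.148, 2.151, -2.153]
force: [-0.9, 0.2, -0.7]
width: 0.089
```

Emit:
carry_out --steps '[0,-0.1,-0.4,0,0,0,-0.1,-0.9,0,0,0,-0.1,-0.9,0,0]'

```text
clock: 7.2
position: [0.4767, 0.0962, 0.1196]
ee_rot: [-0.138, 2.155, -2.162]
force: [-0.1, 1.3, -0.7]
width: 0.09
```

Emit:
carry_out --steps '[0,-0.1,-0.4,0,0,0,-0.1,-0.9,0,0,0,-0.1,-0.9,0,0]'

```text
clock: 7.5
position: [0.4668, 0.0066, 0.1198]
ee_rot: [-0.137, 2.155, -2.161]
force: [0.2, 0.8, -0.7]
width: 0.086
```

Emit:
carry_out --steps '[0,-0.1,-0.4,0,0,0,-0.1,-0.7,0,0,0,-0.1,-0.7,0,0,0,-0.1,-0.7,0,0,0,-0.1,-0.7,0,0]'

```text
clock: 8.0
position: [0.4578, -0.0559, 0.1203]
ee_rot: [-0.147, 2.152, -2.15]
force: [0.4, -0.4, -0.4]
width: 0.092
```

```bash
python3 - <<'E'
from hook import *
M=wpose();p,d=save('wrist','w5');np.save('pics/M5.npy',M)
s=arm.observe();t=s['position'];R=Ro.from_rotvec(s['ee_rot']).as_matrix();yaw=np.degrees(np.arctan2(-R[1,0],-R[0,0]));print(t,s['force'],s['width']*92,s['clock'],yaw,s['joints'].round(2))
J=p[20:290,130:390];J=cv2.resize(J,None,fx=2.2,fy=2.2,interpolation=cv2.INTER_CUBIC)
cv2.imwrite('pics/r5.png',J[:,:,::-1])
E
```

```text
[ 0.45778112 -0.05588881  0.12041973] [ 0.8057705  -0.13207448 -0.58826291] 8.014200603173267 8.05 7.834602731694449 [ 0.06  0.31 -0.07  2.08  0.03  0.75 -1.46]
```

View pics/r5.png

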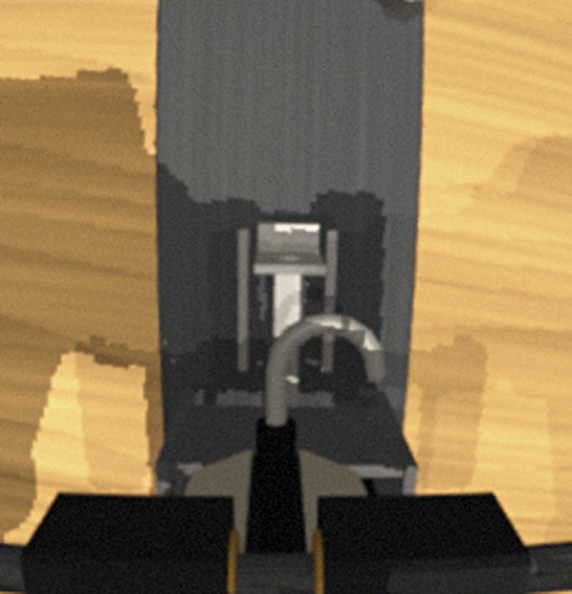

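```bash
python3 - <<'E'
from hook import *
M=np.load('pics/M5.npy');p=np.load('pics/w5.npz')['p']
print('cam',M[:3,3],'axis',M[:3,2])
Rz=lambda a:np.array([[np.cos(a),-np.sin(a),0],[np.sin(a),np.cos(a),0],[0,0,1]])
D=lambda O,a,X:np.array(X)/1e3@Rz(np.radians(a)).T+np.array([*O,0])
O=(.506,-.0545);a=7.8
X={'tabtop back':[[0,12,62],[0,-12,62]],'tabtop front':[[3,12,62],[3,-12,62]],'slide front':[[13.5,12,28],[13.5,-12,28]],'plate front':[[140,55,8],[140,-55,8]],'pin':[[111,-44,63]],'edgeL':[[60,55,8],[0,55,8]],'edgeR':[[60,-55,8],[0,-55,8]]}
for k,v in X.items():print(k,((wproj(D(O,a,v),M)-[130,20])*2.2).round(1).tolist())
# hook visible end
U=lambda u:np.array(u)/2.2+[130,20]
t=np.array([.45778,-.05589,.12042]);h=t[2]+.010;r=np.radians(7.83)
for n,u in (('sleeve end',[277,421]),('apex',[333,321]),('tip',[377,380]),('shank',[277,400])):
    w=wplane([U(u)],h,M)[0]-t;print(n,((w@Rz(r))*1e3).round(1))
for n,u,z in (('tabtop',[[255,264],[326,264]],62),('tabbot',[[254,272],[326,272]],62),('slidefront',[[258,224],[320,224]],28),('L',[[157,150],[158,300]],8),('R',[[420,150],[417,300]],8)):
    print(n,wplane(U(u),z/1e3,M).round(4).tolist())
# zoomed crop tab
J=p[105:165,225:300];J=cv2.resize(J,None,fx=8,fy=8,interpolation=cv2.INTER_CUBIC);cv2.imwrite('pics/r5b.png',J[:,:,::-1])
E
```

```text
cam [ 0.5420442  -0.04441038  0.27858756] axis [-0.30788661 -0.04221172 -0.9504862 ]
tabtop back [[253.9, 274.7], [325.5, 274.8]]
tabtop front [[253.9, 265.8], [325.7, 266.0]]
slide front [[256.5, 225.1], [319.3, 225.3]]
plate front [[153.8, -69.4], [419.1, -67.4]]
pin [[423.3, -45.6]]
edgeL [[152.4, 111.4], [155.7, 254.1]]
edgeR [[420.8, 112.7], [417.0, 254.6]]
sleeve end [23.6 -0.7 10. ]
apex [ 48.7 -13.7  10. ]
tip [ 34.1 -24.8  10. ]
shank [29.1 -0.7 10. ]
tabtop [[0.508, -0.0425, 0.062], [0.5113, -0.066, 0.062]]
tabbot [[0.5053, -0.0425, 0.062], [0.5086, -0.0664, 0.062]]
slidefront [[0.5183, -0.0413, 0.028], [0.5215, -0.0648, 0.028]]
L [[0.5421, 0.0042, 0.008], [0.479, -0.0029, 0.008]]
R [[0.5573, -0.1029, 0.008], [0.4941, -0.1126, 0.008]]
```

View pics/r5b.png

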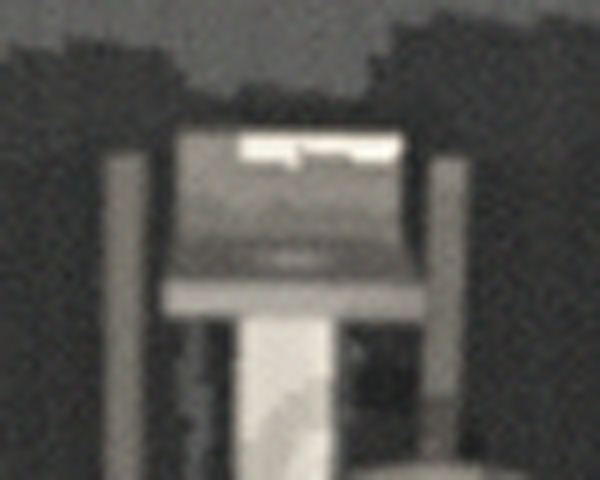

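The overlay prediction fits the tab top within 0.5 mm (rows 265–274, columns 254–326). That gives a dispenser origin of (0.506, −0.0545) and a yaw of 7.8°. I'll place the tip 8 mm behind the tab.

Emit:
carry_out --steps '[0,0.35,-0.1,0,0,0,0.725,-0.19,0,0,0,0.725,-0.19,0,0,0,0.725,-0.19,-0.3,0,0,0.725,-0.19,-0.55,0,0,0.725,-0.19,-0.7,0,0,0.725,-0.19,-0.8,0,0,0.725,-0.19,-0.85,0,0,0.725,-0.19,-0.85,0,0,0.725,-0.19,-0.85,0]'

```text
clock: 9.05
position: [0.5306, -0.0764, 0.0364]
ee_rot: [-0.145, 2.151, -2.151]
force: [-0.4, -0.5, -0.6]
width: 0.089
```

```bash
cat > st.py <<'E'
from h import *
O=np.array([.506,-.0545]);a=np.radians(7.8);C=np.array([[np.cos(a),-np.sin(a)],[np.sin(a),np.cos(a)]])
def st(xg=-1.3,lat=-.4):
    s=arm.observe();t=s['position'];R=Ro.from_rotvec(s['ee_rot']).as_matrix();yaw=np.arctan2(-R[1,0],-R[0,0])
    r=yaw-a;Q=np.array([[np.cos(r),-np.sin(r)],[np.sin(r),np.cos(r)]]);T=(t[:2]-O)@C*1e3
    print('t',s['clock'],'z',t[2].round(4),'TCPd',T.round(1),'rel yaw',np.degrees(r).round(2),'Fd',(s['force'][:2]@C).round(1),'Fz',s['force'][2].round(1),'w',(s['width']*92).round(1))
    for n,h in dict(tip=(-28,24),bend=(-50,12),cup=(38,-12),end=(35.5,-24)).items():print(n,(T+Q@(np.array(h)+[xg,lat])).round(1),end=' ')
    print();return s
if __name__=='__main__':st()
E
python3 st.py; python3 - <<'E'
from hook import *
p,d=save('scene','s6');b,_=save('top','t6');M=wpose();w,_=save('wrist','w6');np.save('pics/M6.npy',M)
J=cv2.resize(p[110:230,180:310],None,fx=4.6,fy=4.6,interpolation=cv2.INTER_CUBIC)
cv2.imwrite('pics/r6.png',J[:,:,::-1])
E
```

```text
Traceback (most recent call last):
  File "st.py", line 9, in <module>
    if __name__=='__main__':st()
                            ~~^^
  File "st.py", line 6, in st
    print('t',s['clock'],'z',t[2].round(4),'TCPd',T.round(1),'rel yaw',np.degrees(r).round(2),'Fd',(s['force'][:2]@C).round(1),'Fz',s['force'][2].round(1),'w',(s['width']*92).round(1))
                                                                                                                                                               ^^^^^^^^^^^^^^^^^^^^^
AttributeError: 'float' object has no attribute 'round'
```

View pics/r6.png

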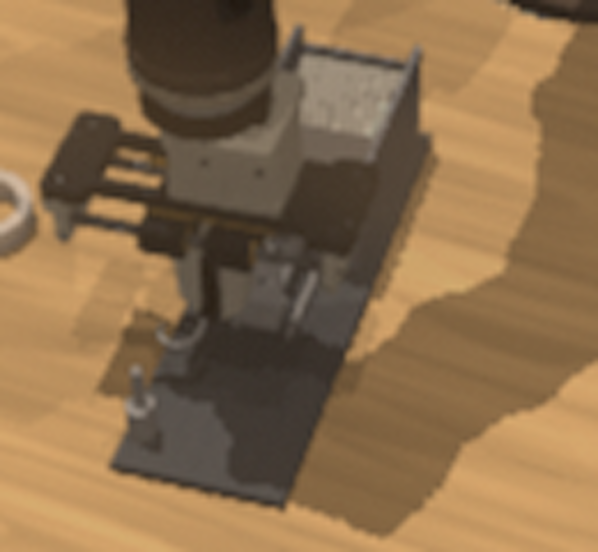

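The scene view shows the hook beside the tab, with the cup at (185,330), still short of the pin at (140,400). Two pictures are left, so from here I'll work mainly by force and pose.

```bash
sed -i "s/(s\['width'\]\*92).round(1)/round(s['width']*92,1)/" st.py; python3 st.py
```

```text
t 9.2 z 0.0365 TCPd [ 21.4 -25.3] rel yaw -0.04 Fd [ 0.5 -0.3] Fz -1.5 w 8.1
tip [-7.9 -1.7] bend [-29.9 -13.7] cup [ 58.1 -37.7] end [ 55.6 -49.7]
```

Emit:
carry_out --steps '[0,0,0.017,-0.012,0,0,0.02,0.02,-0.012,0,0,0.05,0.024,-0.012,0,0,0.05,0.024,-0.012,0]'

```text
clock: 9.6
position: [0.5357, -0.0741, 0.0346]
ee_rot: [-0.145, 2.151, -2.151]
force: [0.2, -0.4, 0.1]
width: 0.089
```

```bash
python3 st.py
```

```text
t 9.6 z 0.0346 TCPd [ 26.8 -23.5] rel yaw -0.02 Fd [ 0.1 -0.4] Fz 0.1 w 8.2
tip [-2.5  0.1] bend [-24.5 -11.9] cup [ 63.5 -35.9] end [ 61.  -47.9]
```

Emit:
carry_out --steps '[0,0.02,0.003,0.004,0,0,0.04,0.005,0.004,0,0,0.04,0.005,0.004,0]'

```text
clock: 9.9
position: [0.5395, -0.0737, 0.035]
ee_rot: [-0.146, 2.151, -2.151]
force: [0.1, 0.3, -1.0]
width: 0.089
```

Emit:
carry_out --steps '[0,0.02,0.003,0,0,0,0.04,0.005,0,0,0,0.04,0.005,0,0]'

```text
clock: 10.2
position: [0.5434, -0.0732, 0.035]
ee_rot: [-0.146, 2.151, -2.151]
force: [-0.8, -0.0, -0.1]
width: 0.091
```

```bash
python3 st.py
```

```text
t 10.2 z 0.035 TCPd [ 34.6 -23.6] rel yaw -0.03 Fd [-0.8  0.1] Fz -0.1 w 8.4
tip [5.3 0. ] bend [-16.7 -12. ] cup [ 71.3 -36. ] end [ 68.7 -48. ]
```

Emit:
carry_out --steps '[0,0.02,0.003,0,0,0,0.04,0.005,0,0,0,0.05,0.034,0,0.089,0,0.061,0.063,0,0.178,0,0.069,0.092,0,0.267,0,0.075,0.122,0,0.356,0,0.075,0.122,0,0.356]'

```text
clock: 10.9
position: [0.5508, -0.0606, 0.0349]
ee_rot: [-0.421, 1.992, -1.991]
force: [-0.5, -0.8, -1.6]
width: 0.091
```

```bash
python3 st.py
```

```text
t 10.9 z 0.0349 TCPd [ 43.5 -12.1] rel yaw 16.08 Fd [-0.6 -0.7] Fz -1.6 w 8.4
tip [8.8 2.5] bend [ -9.  -15.2] cup [ 82.2 -13.9] end [ 83.1 -26.1]
```

Emit:
carry_out --steps '[0,0.02,0.003,0,0,0,0.04,0.005,0,0,0,0.06,0.008,0,0,0,0.08,0.011,0,0,0,0.1,0.014,0,0,0,0.1,0.014,0,0]'

```text
clock: 11.5
position: [0.5602, -0.0596, 0.0347]
ee_rot: [-0.421, 1.993, -1.993]
force: [-2.6, 0.5, -0.5]
width: 0.09
```

```bash
python3 st.py
```

```text
t 11.5 z 0.0347 TCPd [ 53.1 -12.4] rel yaw 15.98 Fd [-2.5  0.9] Fz -0.5 w 8.3
tip [18.4  2.2] bend [  0.5 -15.3] cup [ 91.7 -14.2] end [ 92.6 -26.4]
```

Emit:
carry_out --steps '[0,0.04,0.005,0,0,0,0.08,0.011,0,0,0,0.12,0.016,0,0,0,0.16,0.022,0,0,0,0.2,0.027,0,0,0,0.2,0.027,0,0]'

```text
clock: 12.1
position: [0.581, -0.0568, 0.0348]
ee_rot: [-0.42, 1.993, -1.993]
force: [-3.5, -0.0, -0.3]
width: 0.089
```

```bash
python3 st.py
```

```text
t 12.1 z 0.0348 TCPd [ 73.9 -12.5] rel yaw 15.99 Fd [-3.5  0.4] Fz -0.3 w 8.2
tip [39.3  2.1] bend [ 21.4 -15.5] cup [112.6 -14.3] end [113.5 -26.5]
```

Emit:
carry_out --steps '[0,0.04,0.005,0,0,0,0.08,0.011,0,0,0,0.12,0.016,0,0,0,0.14,0.019,0,0,0,0.14,0.019,0,0]'

```text
clock: 12.6
position: [0.5941, -0.0552, 0.0347]
ee_rot: [-0.421, 1.993, -1.993]
force: [-6.1, -0.2, -0.4]
width: 0.09
```

Emit:
carry_out --steps '[0,0.02,0.003,0,0,0,0.02,0.003,0,0]'

```text
clock: 12.8
position: [0.5958, -0.0549, 0.0346]
ee_rot: [-0.421, 1.993, -1.993]
force: [-6.0, -1.2, 0.1]
width: 0.091
```

```bash
python3 st.py
```

```text
t 12.8 z 0.0346 TCPd [ 89.  -12.6] rel yaw 15.98 Fd [-6.1 -0.3] Fz 0.1 w 8.4
tip [54.3  2. ] bend [ 36.4 -15.6] cup [127.6 -14.4] end [128.5 -26.7]
```

Clearly engaged. Continuing toward the stop in 1–2 mm steps.

Emit:
carry_out --steps '[0,0.015,0.002,0,0,0,0.015,0.002,0,0]'

```text
clock: 13.0
position: [0.5972, -0.0548, 0.0346]
ee_rot: [-0.422, 1.993, -1.993]
force: [-6.3, -0.2, -0.3]
width: 0.09
```

Emit:
carry_out --steps '[0,0.01,0.0015,0,0,0,0.01,0.0015,0,0]'

```text
clock: 13.2
position: [0.5981, -0.0547, 0.0346]
ee_rot: [-0.422, 1.994, -1.993]
force: [-6.3, -1.5, -0.4]
width: 0.09
```

Emit:
carry_out --steps '[0,0.01,0.0015,0,0,0,0.01,0.0015,0,0]'

```text
clock: 13.4
position: [0.599, -0.0545, 0.0346]
ee_rot: [-0.422, 1.994, -1.994]
force: [-5.4, -1.3, -0.9]
width: 0.091
```

Emit:
carry_out --steps '[0,0.01,0.0015,0,0,0,0.01,0.0015,0,0]'

```text
clock: 13.6
position: [0.6, -0.0544, 0.0346]
ee_rot: [-0.422, 1.994, -1.994]
force: [-7.0, -1.7, -0.3]
width: 0.088
```

Emit:
carry_out --steps '[0,0.01,0.0015,0,0,0,0.01,0.0015,0,0]'

```text
clock: 13.8
position: [0.601, -0.0543, 0.0345]
ee_rot: [-0.422, 1.994, -1.994]
force: [-7.1, -1.5, -0.4]
width: 0.091
```

Emit:
carry_out --steps '[0,0.007,0.001,0,0,0,0.007,0.001,0,0]'

```text
clock: 14.0
position: [0.6016, -0.0542, 0.0345]
ee_rot: [-0.422, 1.994, -1.994]
force: [-7.8, -1.7, 0.5]
width: 0.09
```

Emit:
carry_out --steps '[0,0.007,0.001,0,0,0,0.007,0.001,0,0]'

```text
clock: 14.2
position: [0.6023, -0.0541, 0.0345]
ee_rot: [-0.422, 1.994, -1.994]
force: [-8.1, -0.9, -0.2]
width: 0.087
```

Emit:
carry_out --steps '[0,0.007,0.001,0,0,0,0.007,0.001,0,0]'

```text
clock: 14.4
position: [0.6029, -0.0541, 0.0345]
ee_rot: [-0.422, 1.994, -1.994]
force: [-7.2, -2.1, -0.1]
width: 0.09
```

```bash
python3 st.py
```

```text
t 14.4 z 0.0345 TCPd [ 96.1 -12.7] rel yaw 15.98 Fd [-7.4 -1.1] Fz -0.1 w 8.3
tip [61.4  1.9] bend [ 43.6 -15.7] cup [134.8 -14.6] end [135.7 -26.8]
```

Emit:
carry_out --steps '[0,0.006,0.001,0,0,0,0.006,0.001,0,0]'

```text
clock: 14.6
position: [0.603, -0.054, 0.0344]
ee_rot: [-0.423, 1.994, -1.994]
force: [-8.3, -1.8, -0.0]
width: 0.09
```

Emit:
carry_out --steps '[0,0.006,0.001,0,0,0,0.006,0.001,0,0]'

```text
clock: 14.8
position: [0.6031, -0.0539, 0.0342]
ee_rot: [-0.424, 1.995, -1.994]
force: [-9.2, -1.6, 0.1]
width: 0.092
```

At the stop now: the measured advance is stalling while the force rises.

Emit:
carry_out --steps '[0,0.008,0.001,0,0,0,0.008,0.001,0,0]'

```text
clock: 15.0
position: [0.6032, -0.054, 0.034]
ee_rot: [-0.426, 1.995, -1.995]
force: [-10.5, -1.3, 0.3]
width: 0.086
```

Emit:
carry_out --steps '[0,0.008,0.001,0,0,0,0.008,0.001,0,0]'

```text
clock: 15.2
position: [0.6033, -0.0539, 0.0338]
ee_rot: [-0.427, 1.996, -1.995]
force: [-12.4, -1.0, 1.1]
width: 0.095
```

Emit:
carry_out --steps '[0,0.008,0.001,0,0,0,0.008,0.001,0,0]'

```text
clock: 15.4
position: [0.6034, -0.0539, 0.0335]
ee_rot: [-0.429, 1.997, -1.995]
force: [-13.9, -0.8, 2.3]
width: 0.088
```

Emit:
carry_out --steps '[0,0.005,0.001,0,0,0,0.005,0.001,0,0,0,0.005,0.001,0,0]'

```text
clock: 15.7
position: [0.6034, -0.054, 0.0334]
ee_rot: [-0.429, 1.998, -1.996]
force: [-15.7, -1.4, 1.8]
width: 0.088
```

```bash
python3 st.py
```

```text
t 15.7 z 0.0334 TCPd [ 96.6 -12.7] rel yaw 15.96 Fd [-15.8   0.7] Fz 1.8 w 8.1
tip [61.9  2. ] bend [ 44.1 -15.6] cup [135.3 -14.5] end [136.2 -26.7]
```

The stop is reached with 15.8 N. Now I'll ease to about 10 N and start swinging about the hole.

Emit:
carry_out --steps '[0,-0.02,-0.003,0,0,0,-0.025,-0.038,0,-0.089,0,-0.034,-0.072,0,-0.178,0,-0.034,-0.072,0,-0.178]'

```text
clock: 16.1
position: [0.6028, -0.0609, 0.0343]
ee_rot: [-0.289, 2.078, -2.077]
force: [-9.0, -0.5, 0.4]
width: 0.09
```

```bash
python3 st.py
```

```text
t 16.1 z 0.0343 TCPd [ 95.  -19.4] rel yaw 7.8 Fd [-9.   0.7] Fz 0.4 w 8.3
tip [62.8 -0. ] bend [ 42.6 -14.9] cup [133.  -26.7] end [132.2 -39. ]
```

Emit:
carry_out --steps '[0,-0.011,-0.033,0,-0.089,0,-0.022,-0.067,0,-0.178,0,-0.022,-0.067,0,-0.178]'

```text
clock: 16.4
position: [0.6013, -0.0673, 0.0345]
ee_rot: [-0.146, 2.154, -2.154]
force: [-7.5, 1.2, -1.6]
width: 0.09
```

```bash
python3 st.py
```

```text
t 16.4 z 0.0345 TCPd [ 92.7 -25.6] rel yaw -0.19 Fd [-7.2  2.2] Fz -1.6 w 8.3
tip [63.5 -1.9] bend [ 41.4 -13.8] cup [129.4 -38.1] end [126.8 -50.1]
```

Emit:
carry_out --steps '[0,-0.009,-0.02,0,-0.053,0,-0.018,-0.04,0,-0.107,0,-0.018,-0.04,0,-0.107]'

```text
clock: 16.7
position: [0.5996, -0.0706, 0.0345]
ee_rot: [-0.058, 2.198, -2.197]
force: [-6.6, 1.7, 0.9]
width: 0.086
```

```bash
cat >> st.py <<'E'
    s=arm.observe();T=(s['position'][:2]-O)@C*1e3;R=Ro.from_rotvec(s['ee_rot']).as_matrix();r=np.arctan2(-R[1,0],-R[0,0])-a
    Q=np.array([[np.cos(r),-np.sin(r)],[np.sin(r),np.cos(r)]])
    print('pin in hook frame',(Q.T@(np.array([111,-44])-T)+[1.3,.4]).round(1))
E
python3 st.py; python3 - <<'E'
from hook import *
M=wpose();p,d=save('wrist','w7');np.save('pics/M7.npy',M)
J=cv2.resize(p[80:280,150:380],None,fx=2.6,fy=2.6,interpolation=cv2.INTER_CUBIC);cv2.imwrite('pics/r7.png',J[:,:,::-1])
E
```

```text
File "st.py", line 10
    s=arm.observe();T=(s['position'][:2]-O)@C*1e3;R=Ro.from_rotvec(s['ee_rot']).as_matrix();r=np.arctan2(-R[1,0],-R[0,0])-a
IndentationError: unexpected indent
```

View pics/r7.png

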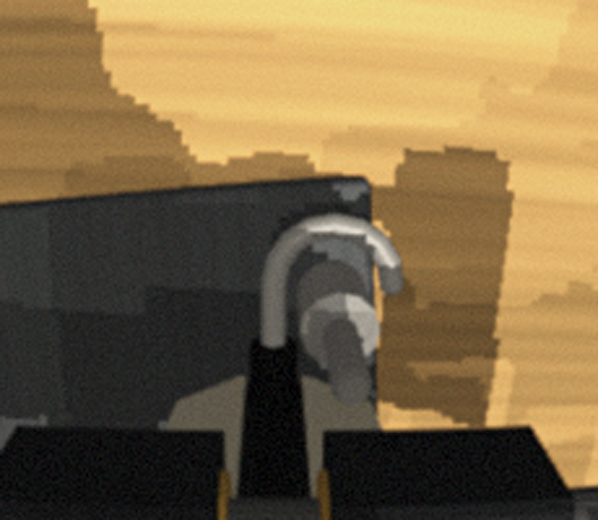

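The picture shows the pin (345,360) inside the mouth of the cup, between the shank (272) and the wire end (392). Now I'll ease back.

```bash
sed -i 's/^if __name__.*/if 1:\n    st()/' st.py; python3 st.py
```

```text
t 16.75 z 0.0346 TCPd [ 90.6 -28.6] rel yaw -4.85 Fd [-7.1  2.4] Fz -0.5 w 8.2
tip [63.4 -2.6] bend [ 40.5 -12.7] cup [126.2 -44.1] end [122.7 -55.8] 
pin in hook frame [ 22.9 -13.2]
```

Emit:
carry_out --steps '[0,-0.03,-0.004,0,0,0,-0.06,-0.008,0,0,0,-0.09,-0.012,0,0,0,-0.12,-0.016,0,0,0,-0.12,-0.016,0,0]'

```text
clock: 17.25
position: [0.5876, -0.0719, 0.0346]
ee_rot: [-0.059, 2.197, -2.195]
force: [-6.6, 2.1, -0.1]
width: 0.086
```

```bash
python3 st.py
```

```text
t 17.25 z 0.0346 TCPd [ 78.5 -28.4] rel yaw -4.82 Fd [-6.3  3. ] Fz -0.1 w 7.9
tip [51.3 -2.4] bend [ 28.4 -12.5] cup [114.1 -43.8] end [110.6 -55.5] 
pin in hook frame [ 35.  -12.5]
```

Emit:
carry_out --steps '[0,-0.02,-0.003,0,0,0,-0.04,-0.005,0,0,0,-0.06,-0.008,0,0,0,-0.06,-0.008,0,0]'

```text
clock: 17.65
position: [0.5821, -0.0727, 0.0347]
ee_rot: [-0.059, 2.196, -2.195]
force: [-7.3, 0.7, 0.4]
width: 0.094
```

Emit:
carry_out --steps '[0,-0.01,-0.001,0,0,0,-0.015,-0.002,0,0,0,-0.015,-0.002,0,0]'

```text
clock: 17.95
position: [0.5809, -0.0728, 0.0348]
ee_rot: [-0.058, 2.196, -2.195]
force: [-5.4, 2.0, 0.0]
width: 0.094
```

```bash
python3 st.py
```

```text
t 17.95 z 0.0348 TCPd [ 71.7 -28.3] rel yaw -4.82 Fd [-5.   2.7] Fz 0.0 w 8.7
tip [44.5 -2.4] bend [ 21.6 -12.5] cup [107.2 -43.8] end [103.7 -55.5] 
pin in hook frame [ 41.8 -11.9]
```

Emit:
carry_out --steps '[0,-0.01,-0.001,0,0,0,-0.01,-0.001,0,0]'

```text
clock: 18.15
position: [0.5799, -0.0729, 0.0348]
ee_rot: [-0.058, 2.196, -2.195]
force: [-5.3, 1.9, -1.1]
width: 0.088
```

Emit:
carry_out --steps '[0,-0.01,-0.001,0,0,0,-0.01,-0.001,0,0]'

```text
clock: 18.35
position: [0.5791, -0.073, 0.0348]
ee_rot: [-0.058, 2.196, -2.194]
force: [-3.5, 1.9, -0.4]
width: 0.089
```

```bash
python3 st.py
```

```text
t 18.35 z 0.0348 TCPd [ 69.9 -28.3] rel yaw -4.81 Fd [-3.3  2.3] Fz -0.4 w 8.2
tip [42.7 -2.3] bend [ 19.8 -12.4] cup [105.5 -43.7] end [102.  -55.5] 
pin in hook frame [ 43.5 -11.8]
```

Emit:
carry_out --steps '[0,-0.01,-0.001,0,0,0,-0.01,-0.001,0,0]'

```text
clock: 18.55
position: [0.5789, -0.0731, 0.035]
ee_rot: [-0.056, 2.195, -2.194]
force: [-2.1, 2.5, -3.5]
width: 0.089
```

Emit:
carry_out --steps '[0,-0.007,-0.001,0,0,0,-0.007,-0.001,0,0]'

```text
clock: 18.75
position: [0.5787, -0.0732, 0.0351]
ee_rot: [-0.055, 2.195, -2.193]
force: [1.0, 4.8, -5.9]
width: 0.092
```

```bash
python3 st.py
```

```text
t 18.75 z 0.0351 TCPd [ 69.5 -28.4] rel yaw -4.81 Fd [1.6 4.6] Fz -5.9 w 8.5
tip [42.3 -2.4] bend [ 19.4 -12.5] cup [105.  -43.8] end [101.5 -55.6] 
pin in hook frame [ 44.  -11.7]
```

The pin has taken the load. I'll relieve the side load before releasing.

Emit:
carry_out --steps '[0,0.002,0.008,-0.002,0,0,0.002,0.015,-0.004,0,0,0.002,0.015,-0.004,0]'

```text
clock: 19.05
position: [0.5787, -0.073, 0.0349]
ee_rot: [-0.054, 2.194, -2.196]
force: [3.1, 0.9, -3.3]
width: 0.091
```

```bash
python3 st.py
```

```text
t 19.05 z 0.0349 TCPd [ 69.5 -28.2] rel yaw -4.87 Fd [3.2 0.4] Fz -3.3 w 8.4
tip [42.3 -2.2] bend [ 19.4 -12.3] cup [105.  -43.7] end [101.5 -55.4] 
pin in hook frame [ 44.  -11.8]
```

Emit:
carry_out --steps '[0,0.008,0.001,-0.003,0,0,0.008,0.001,-0.005,0,0,0.008,0.001,-0.005,0]'

```text
clock: 19.35
position: [0.5789, -0.0729, 0.0345]
ee_rot: [-0.055, 2.195, -2.196]
force: [-1.1, -0.1, 5.5]
width: 0.091
```

Emit:
carry_out --steps '[0,0,0,0,0,0,0,0,0,0,0,0,0,0,0,0,0,0,0,0]' --grip_force 3

```text
clock: 19.75
position: [0.5788, -0.0728, 0.0341]
ee_rot: [-0.056, 2.195, -2.196]
force: [1.0, -2.0, 2.8]
width: 0.105
```

```bash
python3 st.py
```

```text
t 19.75 z 0.0341 TCPd [ 69.7 -28. ] rel yaw -4.87 Fd [ 0.7 -2.2] Fz 2.8 w 9.6
tip [42.5 -2. ] bend [ 19.5 -12.1] cup [105.2 -43.5] end [101.7 -55.2] 
pin in hook frame [ 43.8 -12. ]
```

Emit:
carry_out --steps '[0.15,0,0,0,0,0.2,0,0,0,0,0.25,0,0,0,0,0.3,0,0,0,0,0.35,0,0,0,0,0.4,0,0,0,0,0.4,0,0,0,0,0.4,0,0,0,0]'

```text
clock: 20.55
position: [0.5786, -0.0723, 0.034]
ee_rot: [-0.057, 2.195, -2.195]
force: [0.5, 0.1, -0.0]
width: 0.404
```

```bash
python3 st.py; python3 - <<'E'
from hook import *
M=wpose();p,d=save('wrist','w8');np.save('pics/M8.npy',M)
I=rect(M,p,(.575,-.075),.075,.045);cv2.imwrite('pics/r8.png',I[:,:,::-1])
E
```

```text
t 20.55 z 0.034 TCPd [ 69.6 -27.5] rel yaw -4.85 Fd [0.5 0. ] Fz -0.0 w 37.2
tip [42.4 -1.5] bend [ 19.4 -11.6] cup [105.1 -43. ] end [101.6 -54.7] 
pin in hook frame [ 44.  -12.5]
```

Released with zero force. Raising straight up, then a last look.

Emit:
carry_out --steps '[0.4,0,0,0.05,0,0.4,0,0,0.15,0,0.4,0,0,0.4,0,0.4,0,0,0.8,0,0.4,0,0,1,0,0.4,0,0,1,0]'

```text
clock: 21.2
position: [0.581, -0.0725, 0.1383]
ee_rot: [-0.049, 2.192, -2.193]
force: [0.7, 0.0, 0.5]
width: 0.399
```

Emit:
carry_out --steps '[0.4,-0.3,0,0.2,0,0.4,-0.8,0,0.2,0,0.4,-0.8,0,0.2,0,0.4,-0.8,0,0.2,0]'

```text
clock: 21.6
position: [0.4973, -0.0725, 0.154]
ee_rot: [-0.057, 2.196, -2.196]
force: [1.4, 0.5, 0.2]
width: 0.397
```

```bash
python3 - <<'E'
from hook import *
s=arm.observe();print(s['position'],s['force'],s['clock'])
M=wpose();p,d=save('wrist','w9');np.save('pics/M9.npy',M)
I=rect(M,p,(.58,-.07),.075,.045);cv2.imwrite('pics/r9.png',I[:,:,::-1])
E
```

```text
[ 0.49728413 -0.07245602  0.15400779] [1.36820222 0.48834508 0.23435785] 21.6
```

View pics/r9.png

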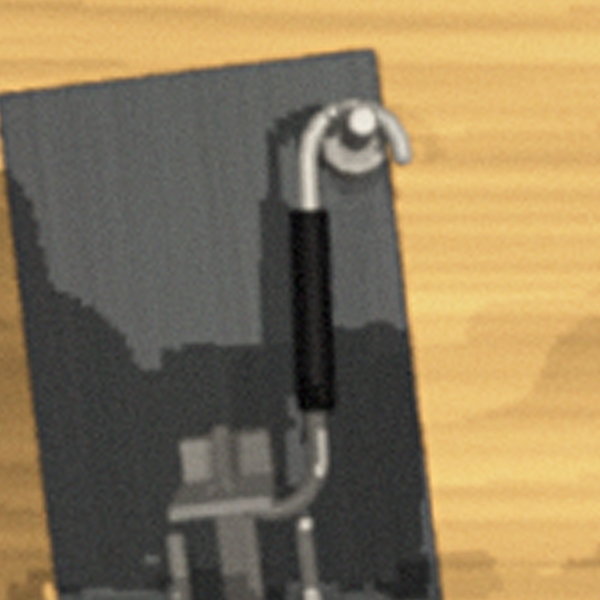

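The final view shows the pin (360,125) seated in the cup bend. The tag end goes through the tab (220,510), which is out about 25 mm, and the gripper is clear. Handing in.

```bash
python3 -c "
from cell import arm
print(arm.sign_off())"
```

```text
the job is handed in; nothing more can be done
None
```

The S-hook now holds the sprung tab out on its own, with the robot clear. I handed the job in after 21.6 s of robot time.

- **What I did:** I gripped the hook by its sleeve and put the tag end through the tab hole from behind. With the hook yawed 16° to clear the pin, I drew the tab to its stop. There the motion stalled and the measured pull reached 15.8 N. I then swung the cup over the keeper pin, eased back until the pin took the load, let go and lifted clear.
- **Last checks:** After release the forces read about zero. The final wrist picture shows the pin seated in the cup bend, the tag end through the tab, and the tab roughly 25 mm out. Only the hook moved the tab, and the arm felt no contact with anything else.
- **What was less than clean:**
  - While easing onto the pin I overshot slightly, with short residual forces of up to about 6 N, mostly vertical and sideways. I relieved these before opening the fingers.
  - Earlier, joint 7 came within about 0.01 rad of its limit during the first look at the rest. I turned it back straight away.
  - I did not re-measure the bystanders at the end.

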